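Heft the rivet tins on the parts carousel

ROBOT

A 6-joint arm with a two-finger parallel gripper is mounted at the origin on a cart in front of the work surface, level with it; the furniture and walls round the work are solid. World frame = base frame: x ahead of the robot, y to its left, z up, the work surface at z = 0. Lengths are in m, angles in rad, forces in N, time in s.
With the tool pointing down it reaches from about 0.3 to 0.775 m from the base axis. Payload 14.6 kg.
Tool frame: the origin (TCP) lies at the very end of the fingers, on their centre line; the grasp point (between the pads) lies 19 mm behind it; z points along the fingers, y is the line along which they close (so a half turn about z gives the same grasp; the last joint's range is limited). The gripper opens to 94 mm and grips with 3 to 60 N. Pads are 16 mm wide; open, the fingers measure 119 mm over their backs; the gripper's body (75 mm by 177 mm) begins 78 mm behind the grasp point.
Start: joints at [1.115, 0.3, 1.521, -0, 1.321, -0.067], TCP at [0.208, 0.509, 0.205] pointing down, gripper open.
Joint ranges: [-3.03, 3.03], [-0.79, 2.21], [0.23, 2.52], [-1.04, 4.18], [0, 3.07], [-2.55, 2.55]. Speed limits (rad/s): [2.22, 2.22, 2.57, 3.14, 3.14, 3.14].

INTERFACE

Orientations are given as [roll, pitch, yaw] about the fixed x, y, z axes, in that order (R = Rz(yaw) Ry(pitch) Rx(roll)).
In Python, from cell import robot gives the robot as it stands.
- The arm moves only by the tool send_rows, never from a script. Its argument "increments" is a list of rows, each an object of numbers: "x", "y", "z": the shift along the world's x, y, z in m; "turn": the turn about the world's z in units of 8 degrees (1.0 is 8 degrees); "claw": the closure, from 0 (fully open) to 1 (shut). A call has 1 to 5 rows; each row shifts and turns the commanded pose from where the row before left it; what a row does not reach is not made up. A row lasts 1/10 s, in which the tool goes at most 50 mm and 8.59 degrees, less where a joint would pass 70% of its speed; a pose out of reach is approached as far as the arm can. A call is refused whole if a number of a shift passes 0.05 or a number of a turn 1, either way. A call with a gripper value outside its range is refused whole. The fingers move at their own pace and stop on an object; the grip force is fixed at half the most. Time passes only in rows, so rows that do not move let the fingers close. It gives the time, the measured TCP pose, the force, the opening and the grip force at its end, in the units of the state.
- robot.get_obs(): the state, without advancing time (a new reading comes with each control period).
- robot.grab_frame(name): name is "scene" or "top" or "wrist"; returns the picture (400x640x3 uint8, red, green, blue); there is no depth.
- robot.calibration(name): a dict with "fx", "fy", "cx", "cy" (pixels), "R" (3x3) and "t" (3): a world point X has camera coordinates R X + t. Camera axes: x right, y down, z forward; pixel columns grow to the right and rows downward; lengths in m; the calibration is good to about 2 mm. A picture is of the moment at which its call begins: read the wrist's pose just before it. calibration takes no time and is no camera call; for the wrist camera it gives the pose at the moment of the call.
- robot.sign_off(): hands the job in; it is judged then, once.
The state is a dict: "time_s": time; "joint_pos": joint angles; "joint_velocities": joint speeds; "tau": joint torques, N m; "tcp_pos": TCP position; "tcp_rot": TCP orientation; "contact_force": force on the tool from outside, world axes, zero at the start; "wrist_torque": the same for the moment, N m; "finger_gap": finger opening in m; "grasp_force": force on a finger pad.
Only numpy, scipy, OpenCV 4.12 (cv2) and the standard library are available. Lean on these libraries where they do the work, as an engineer would, in place of code of your own. Each camera call takes 0.05 s, during which the arm holds its last target. There are 200 camera calls.

TASK

Only one of the three look-alike tins under the blue dust hood of the parts carousel is full of bearing balls. Turn the carousel by its knobs one click (a third of a turn) clockwise, so that the tins come out on its right side and it rests in its detent there; then heft them one after the other from the front one to the rear one, lifting each straight up a few centimetres out of its pocket to feel its weight and standing the lighter ones back in those pockets. Finish holding the heaviest up in the gripper, upright and still, a good 12 cm above the carousel, and do not tip a tin over or disturb the screwdriver, the marker and the dropper bottle.

Things in the scene. Friction and masses are not known exactly. Their poses are not given: they have to be found in the camera images.
- turntable (a joint): Turntable angle (rad), growing clockwise seen from above; 0 at the start. A spring detent with 3 stations a turn holds it; the next station clockwise is at 2.094. It resists with at most 0.28 N m (9 N at a knob), pulls back to the old station before half way, hardly pulls at half way, pulls on to the next station after it, and centres the turntable within 0.03 rad when let go near a station.
- carousel: Fixed base of the parts carousel: grey disc 248 mm across on the bench, origin at its centre on the bench, z up along the turntable's axis, -x its front, turned to the robot within 12 degrees, +y its left. A fixed blue steel dust hood at its back left, top 0.100 above the bench, covers radii 64 to 123 mm from -2 to 104 degrees (counter-clockwise from +x), over three pockets.
- axis (a point): Centre of the grey turntable's top face, 0.036 above the bench, on its axis. Turntable 226 mm across; nine round pockets 41 mm wide, 6 mm deep (floors 0.030 above the bench), 40 degrees apart on a circle of radius 85 mm; hub cap in the middle 36 mm across, 9 mm high. At a station a dimple in its rim faces the brass detent pin in the small block at the base's front.
- knob_1 (a point): Centre of the black ball (18 mm across), 0.076 above the bench, on one of three upright posts (10 mm thick) for turning the turntable by; they stand 32 mm from the axis, 120 degrees apart, and turn with it. At the start this one stands at 230 degrees counter-clockwise from the base's +x (front right), clear of the hood; one station clockwise from there it is 32 mm from the hood's edge.
- knob_2 (a point): Centre of the black ball (18 mm across), 0.076 above the bench, on one of three upright posts (10 mm thick) for turning the turntable by; they stand 32 mm from the axis, 120 degrees apart, and turn with it. At the start this one stands at 350 degrees counter-clockwise from the base's +x (rear), 32 mm from the hood's edge.
- knob_3 (a point): Centre of the black ball (18 mm across), 0.076 above the bench, on one of three upright posts (10 mm thick) for turning the turntable by; they stand 32 mm from the axis, 120 degrees apart, and turn with it. At the start this one stands at 110 degrees counter-clockwise from the base's +x (left), 32 mm from the hood's edge.
- pocket_1 (a point): Centre of the floor (0.030 above the bench) of one of the three neighbouring pockets that hold tins, 58 mm apart. Turns with the turntable: under the hood at the start; after one station clockwise in the open on the carousel's right side, there the front one of the three, nearest the robot.
- pocket_2 (a point): Centre of the floor (0.030 above the bench) of one of the three neighbouring pockets that hold tins, 58 mm apart. Turns with the turntable: under the hood at the start; after one station clockwise in the open on the carousel's right side, there the middle one of the three.
- pocket_3 (a point): Centre of the floor (0.030 above the bench) of one of the three neighbouring pockets that hold tins, 58 mm apart. Turns with the turntable: under the hood at the start; after one station clockwise in the open on the carousel's right side, there the rearmost of the three.
- tin_a: One of three identical-looking closed slip-lid tins: upright cylinder 36 mm across, 58 mm tall, green body, bright steel lid (the top 16 mm; grip anywhere on the side). They weigh 0.08 to 0.48 kg; the full one weighs at least 0.16 kg more than the others; which pocket it stands in varies and cannot be seen. Origin: centre of the underside, 0.030 above the bench when seated; z up.
- tin_b: One of three identical-looking closed slip-lid tins: upright cylinder 36 mm across, 58 mm tall, green body, bright steel lid (the top 16 mm; grip anywhere on the side). They weigh 0.08 to 0.48 kg; the full one weighs at least 0.16 kg more than the others; which pocket it stands in varies and cannot be seen. Origin: centre of the underside, 0.030 above the bench when seated; z up.
- tin_c: One of three identical-looking closed slip-lid tins: upright cylinder 36 mm across, 58 mm tall, green body, bright steel lid (the top 16 mm; grip anywhere on the side). They weigh 0.08 to 0.48 kg; the full one weighs at least 0.16 kg more than the others; which pocket it stands in varies and cannot be seen. Origin: centre of the underside, 0.030 above the bench when seated; z up.
- screwdriver_1: Bystander: screwdriver with a red handle lying on the bench left of the carousel, 27 x 197 x 26 mm, origin centre of the underside.
- marker_2: Bystander: black marker pen lying on the bench left of the carousel near the bench's front, 14 x 130 x 17 mm, origin centre of the underside.
- dropper_bottle: Bystander: white dropper bottle with orange tip standing left of the carousel, 39 mm in diameter, 112 mm tall, origin centre of the underside.

How it is judged:
By the outcome, as a careful person would: the job done as asked, in the order asked, and still so for the second after the job is handed in, while the arm keeps its last pose, push and grip.
It also fails if it takes over 72 s, if anything falls off the work surface, if the arm or the gripper's body presses on something with over 40 N, if the wrist force passes 120 N, or if a joint passes its speed limit or range.

## Working session

There is one attempt and no reset: what is moved stays moved. The work goes in short steps, Python scripts to look and compute and a tool call to move; the robot and the scene stay as the last step left them, time stands still between calls to the robot, and variables do not carry over. Pictures are saved under pics/ and viewed, at most 10 in all, crops included, and the job is handed in when it is done.

Besides the shell and the picture viewer there is one more tool, called after "Emit:" by a JSON object that holds its "api" and its "payload", one argument or row to a line. send_rows: Moves the arm, as the interface text tells. Its arguments: {"type":"object","properties":{"increments":{"type":"array","items":{"type":"object","properties":{"x":{"type":"number"},"y":{"type":"number"},"z":{"type":"number"},"turn":{"type":"number"},"claw":{"type":"number"}}}}},"required":["increments"]}

```bash
mkdir -p pics; ls; python3 - <<'E'
from cell import robot
import cv2
o=robot.get_obs();print({k:o[k] for k in('time_s','tcp_pos','tcp_rot','finger_gap','contact_force')})
for n in('top','scene'):
    cv2.imwrite(f'pics/{n}0.png',robot.grab_frame(n)[:,:,::-1]);print(n,robot.calibration(n))
E
```

```text
pics
{'time_s': 0.0, 'tcp_pos': array([0.20837193, 0.50873084, 0.20489129]), 'tcp_rot': array([-3.14046468e+00, -1.07898113e-04,  2.75282676e+00]), 'finger_gap': 0.09396770618179001, 'contact_force': array([ 0.23587594, -0.29987879, -0.75668491])}
top {'fx': 374.82339902006805, 'fy': 374.82339902006805, 'cx': 321.1471536003692, 'cy': 195.27806653523942, 'R': array([[-0.0072941 , -0.99945212, -0.03228401],
       [-0.99491957,  0.01049521, -0.10012441],
       [ 0.10040838,  0.03138968, -0.99445103]]), 't': array([0.03926551, 0.46929491, 0.88094491])}
scene {'fx': 363.9149298948543, 'fy': 363.9149298948543, 'cx': 317.75244615210164, 'cy': 199.42696297392683, 'R': array([[ 0.77200028, -0.63561928, -0.0019226 ],
       [-0.42571504, -0.5148073 , -0.74413718],
       [ 0.47199817,  0.57529259, -0.66802407]]), 't': array([-0.36020795,  0.26732831,  0.66469184])}
```

View pics/top0.png

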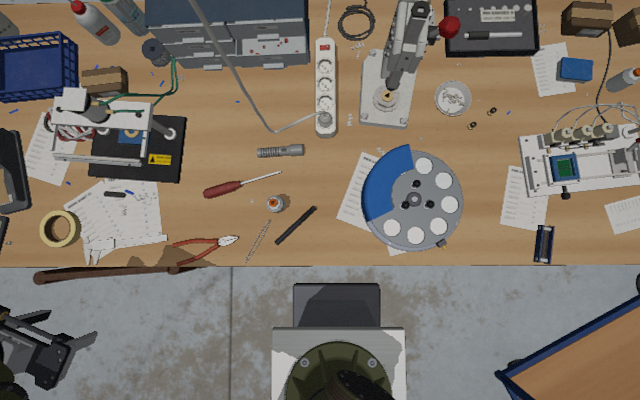

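View pics/scene0.png

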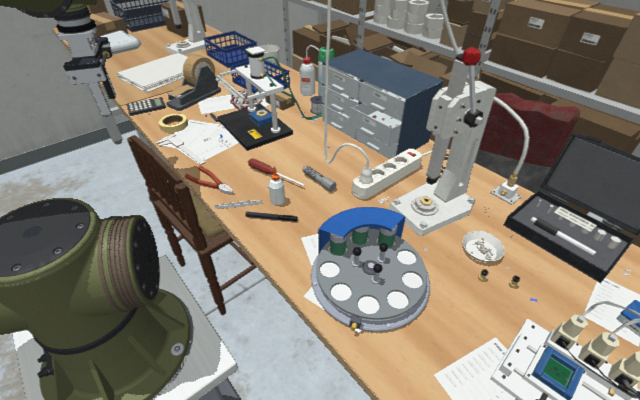

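The top view shows the carousel centred near (413,198), with six white pockets, three black knobs and the hood at the upper left. The brass pin block is near (442,243). In the scene view it is near (370,275), with the green tins under the hood. I'll fit the pockets next.

```bash
cat > h.py <<'E'
from cell import robot
import cv2, numpy as np
from scipy.optimize import least_squares
def ray(c,uv,z):
    R,t=c['R'],c['t'];o=-R.T@t
    d=R.T@np.array([(uv[0]-c['cx'])/c['fx'],(uv[1]-c['cy'])/c['fy'],1.])
    return (o+d*(z-o[2])/d[2])
def blobs(m,lo,hi):
    n,_,s,ce=cv2.connectedComponentsWithStats(m.astype(np.uint8))
    return [(ce[i],s[i,4]) for i in range(1,n) if lo<=s[i,4]<=hi]
E
python3 - <<'E'
from h import *
for n,box in(('top',(355,135,475,260)),('scene',(300,200,440,340))):
    im=cv2.imread(f'pics/{n}0.png').astype(int);c=robot.calibration(n)
    M=np.zeros(im.shape[:2],bool);M[box[1]:box[3],box[0]:box[2]]=1
    P=[]
    for ce,a in blobs((im.min(2)>215)&M,120,500):
        p=ray(c,ce,.030);P.append(p[:2]);print(n,'pocket',ce.round(1),a,p.round(4))
    for ce,a in blobs((im.max(2)<50)&M,12,200): print(n,'dark',ce.round(1),a,ray(c,ce,.076).round(4))
    P=np.array(P);r=least_squares(lambda q:np.hypot(*(P-q).T)-.085,P.mean(0),loss='soft_l1',f_scale=.002)
    d=P-r.x;print(n,'centre',r.x.round(4),'res',r.fun.round(4),'ang',np.degrees(np.arctan2(d[:,1],d[:,0])).round(1))
im=cv2.imread('pics/top0.png')[135:260,350:480];cv2.imwrite('pics/c1.png',cv2.resize(im,None,fx=4.5,fy=4.5))
E
```

```text
top dark [416.1 183.1] 43 [ 0.4898 -0.1819  0.076 ]
top dark [405.1 204.4] 42 [ 0.4418 -0.1557  0.076 ]
top dark [429.7 203.8] 43 [ 0.4425 -0.2108  0.076 ]<stdin>:9: RuntimeWarning: Mean of empty slice.
  ret = ret.dtype.type(ret / rcount)
Traceback (most recent call last):
ValueError: Initial guess is outside of provided bounds
```

```bash
python3 - <<'E'
from h import *
for n,box in(('top',(355,135,475,260)),('scene',(300,200,440,340))):
    im=cv2.imread(f'pics/{n}0.png').astype(int);c=robot.calibration(n)
    M=np.zeros(im.shape[:2],bool);M[box[1]:box[3],box[0]:box[2]]=1
    P=[];K=[]
    for ce,a in blobs((im.min(2)>190)&M,120,600):
        p=ray(c,ce,.030);P.append(p[:2]);print(n,'pocket',ce.round(1),a,p.round(4))
    for ce,a in blobs((im.max(2)<50)&M,25,200): p=ray(c,ce,.076);K.append(p[:2]);print(n,'dark',ce.round(1),a,p.round(4))
    if len(P)>2:
        P=np.array(P);r=least_squares(lambda q:np.hypot(*(P-q).T)-.085,P.mean(0),loss='soft_l1',f_scale=.002)
        d=P-r.x;print(n,'centre',r.x.round(4),'res',r.fun.round(4),'ang',np.degrees(np.arctan2(d[:,1],d[:,0])).round(1))
    K=np.array(K)-np.mean(K,0);print(np.hypot(*K.T),np.degrees(np.arctan2(K[:,1],K[:,0])).round(1))
E
```

```text
top pocket [448.5 203.5] 148 [ 0.4463 -0.2667  0.03  ]
top pocket [437.9 225.5] 189 [ 0.3945 -0.2398  0.03  ]
top pocket [391.1 227.2] 189 [ 0.3915 -0.1301  0.03  ]
top pocket [415.  234.8] 193 [ 0.3731 -0.1856  0.03  ]
top dark [416.1 183.1] 43 [ 0.4898 -0.1819  0.076 ]
top dark [405.1 204.4] 42 [ 0.4418 -0.1557  0.076 ]
top dark [429.7 203.8] 43 [ 0.4425 -0.2108  0.076 ]
top centre [ 0.458  -0.1828] res [-0.0003  0.0003 -0.0002 -0.0001] ang [ -97.9 -138.1  141.6 -178.1]
[0.03178394 0.03158243 0.03203791] [   1.6  120.9 -119.1]
scene pocket [310.8 246.7] 335 [ 0.3999 -0.0569  0.03  ]
scene pocket [406.2 257.3] 197 [ 0.5387 -0.21    0.03  ]
scene pocket [329.3 269.4] 218 [ 0.391  -0.1295  0.03  ]
scene pocket [411.8 280.1] 233 [ 0.5021 -0.2555  0.03  ]
scene pocket [340.7 292.1] 264 [ 0.3725 -0.1851  0.03  ]
scene pocket [311.9 297. ] 138 [ 0.3219 -0.1579  0.03  ]
scene pocket [397.3 299.8] 273 [ 0.4449 -0.2674  0.03  ]
scene pocket [368.1 304.9] 290 [ 0.3936 -0.2396  0.03  ]
scene dark [383.2 246.7] 47 [ 0.4895 -0.182   0.076 ]
scene dark [356.6 251.2] 46 [ 0.4395 -0.156   0.076 ]
scene dark [377.4 267.9] 48 [ 0.4413 -0.2116  0.076 ]
scene centre [ 0.4566 -0.1825] res [ 0.0528  0.0016 -0.0007  0.001  -0.0008  0.0519  0.0007  0.    ] ang [ 114.3  -18.5  141.1  -58.1 -178.2  169.6  -97.9 -137.8]
[0.03275627 0.03217573 0.03232383] [   2.1  122.4 -118.6]
```

Both views agree. The centre is about (0.4575, -0.1827) and the base yaw about 11°. Knob 1 is at (0.442, -0.211), and after the click the tins should be at about (0.446, -0.267), (0.5025, -0.255) and (0.538, -0.209). I'll travel above knob 1.

Emit:
{"api": "send_rows", "payload": {
  "increments": [
    {"x": 0.013,"y": -0.04,"z": 0,"turn": -0.32,"claw": 0.65},
    {"x": 0.013,"y": -0.04,"z": 0,"turn": -0.32,"claw": 0.65},
    {"x": 0.013,"y": -0.04,"z": 0,"turn": -0.32,"claw": 0.65},
    {"x": 0.013,"y": -0.04,"z": 0,"turn": -0.32,"claw": 0.65},
    {"x": 0.013,"y": -0.04,"z": 0,"turn": -0.32,"claw": 0.65}
  ]
}}

```text
time_s: 0.6
tcp_pos: [0.2735, 0.3073, 0.2052]
tcp_rot: [-3.141, -0.0, 2.528]
contact_force: [1.0, 0.6, 0.7]
finger_gap: 0.0574
grasp_force: 0.0
```

Emit:
{"api": "send_rows", "payload": {
  "increments": [
    {"x": 0.013,"y": -0.04,"z": 0,"turn": -0.32,"claw": 0.65},
    {"x": 0.013,"y": -0.04,"z": 0,"turn": -0.32,"claw": 0.65},
    {"x": 0.013,"y": -0.04,"z": 0,"turn": -0.32,"claw": 0.65},
    {"x": 0.013,"y": -0.04,"z": 0,"turn": -0.32,"claw": 0.65},
    {"x": 0.013,"y": -0.04,"z": 0,"turn": -0.32,"claw": 0.65}
  ]
}}

```text
time_s: 1.1
tcp_pos: [0.3385, 0.1073, 0.2055]
tcp_rot: [3.141, 0.0, 2.304]
contact_force: [0.7, 0.6, -0.7]
finger_gap: 0.033
grasp_force: 0.0
```

Emit:
{"api": "send_rows", "payload": {
  "increments": [
    {"x": 0.013,"y": -0.04,"z": 0,"turn": -0.32,"claw": 0.65},
    {"x": 0.013,"y": -0.04,"z": 0,"turn": -0.32,"claw": 0.65},
    {"x": 0.013,"y": -0.04,"z": 0,"turn": -0.32,"claw": 0.65},
    {"x": 0.013,"y": -0.04,"z": 0,"turn": -0.32,"claw": 0.65},
    {"x": 0.013,"y": -0.04,"z": 0,"turn": -0.32,"claw": 0.65}
  ]
}}

```text
time_s: 1.6
tcp_pos: [0.4035, -0.0929, 0.2054]
tcp_rot: [3.142, -0.0, 2.08]
contact_force: [-0.3, 0.8, 0.1]
finger_gap: 0.0327
grasp_force: 0.0
```

Emit:
{"api": "send_rows", "payload": {
  "increments": [
    {"x": 0.013,"y": -0.04,"z": 0,"turn": -0.32,"claw": 0.65},
    {"x": 0.013,"y": -0.04,"z": 0,"turn": -0.32,"claw": 0.65},
    {"x": 0.013,"y": -0.04,"z": 0,"turn": -0.32,"claw": 0.65},
    {"x": 0,"y": 0,"z": 0,"turn": 0,"claw": 0.65},
    {"x": 0,"y": 0,"z": 0,"turn": 0,"claw": 0.65}
  ]
}}

```text
time_s: 2.1
tcp_pos: [0.4421, -0.2112, 0.2048]
tcp_rot: [-3.141, -0.001, 1.948]
contact_force: [0.3, -0.0, -0.3]
finger_gap: 0.0332
grasp_force: 0.0
```

```bash
cat > knob.py <<'E'
from h import *
# knob position from wrist camera by ray at z=.076
def look(name):
    c=robot.calibration('wrist');im=robot.grab_frame('wrist')[:,:,::-1];cv2.imwrite(f'pics/{name}.png',im)
    return c,im
E
python3 - <<'E'
from knob import *
o=robot.get_obs();print(o['time_s'],o['tcp_pos'],o['tcp_rot'],o['finger_gap'],o['contact_force'])
c,im=look('w1')
for ce,a in blobs(im.max(2)<45,60,5000): print(ce.round(0),a,ray(c,ce,.076).round(4))
for ce,a in blobs(im.min(2)>190,500,50000): print('p',ce.round(0),a,ray(c,ce,.03).round(4))
E
```

```text
2.1 [ 0.44214328 -0.21123216  0.20480227] [-3.14077846e+00 -1.21315884e-03  1.94763074e+00] 0.03316355581999121 [ 0.33116551 -0.03790567 -0.3066893 ]
[11. 24.] 308 [ 0.0957 -0.1657  0.076 ]
[ 34. 116.] 799 [ 0.1302 -0.2472  0.076 ]
[337. 143.] 140 [ 0.4406 -0.1548  0.076 ]
[367. 181.] 133 [ 0.4887 -0.1812  0.076 ]
[319. 190.] 159 [ 0.4418 -0.21    0.076 ]
[581. 211.] 211 [ 0.731 -0.123  0.076]
[131. 210.] 62 [ 0.2492 -0.3116  0.076 ]
[287. 252.] 393 [ 0.4337 -0.2942  0.076 ]
[350. 252.] 398 [ 0.5044 -0.2666  0.076 ]
p [74. 17.] 1296 [ 0.1127 -0.1349  0.03  ]
p [363.  42.] 1683 [ 0.4285 -0.0377  0.03  ]
p [591.  78.] 2965 [0.6959 0.026  0.03  ]
p [305. 106.] 933 [ 0.3911 -0.1289  0.03  ]
p [535. 195.] 7705 [ 0.7095 -0.1227  0.03  ]
p [296. 322.] 1202 [ 0.4873 -0.4154  0.03  ]
```

View pics/w1.png

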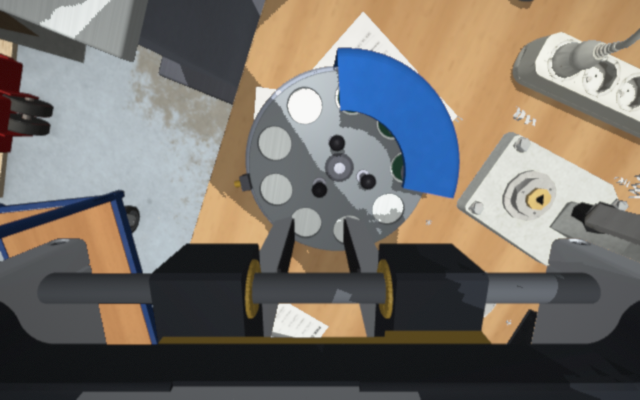

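The wrist view shows knob 1 at (319,190), which puts it at (0.442, -0.210) and agrees with the other views. I'll descend and grip it.

Emit:
{"api": "send_rows", "payload": {
  "increments": [
    {"x": 0,"y": 0.001,"z": -0.04,"turn": 0,"claw": 0.65},
    {"x": 0,"y": 0,"z": -0.04,"turn": 0,"claw": 0.65},
    {"x": 0,"y": 0,"z": -0.04,"turn": 0,"claw": 0.65},
    {"x": 0,"y": 0,"z": -0.027,"turn": 0,"claw": 0.65},
    {"x": 0,"y": 0,"z": 0,"turn": 0,"claw": 0.65}
  ]
}}

```text
time_s: 2.65
tcp_pos: [0.4408, -0.208, 0.0559]
tcp_rot: [-3.138, -0.004, 1.95]
contact_force: [-0.2, 0.4, 0.4]
finger_gap: 0.0329
grasp_force: 0.0
```

Emit:
{"api": "send_rows", "payload": {
  "increments": [
    {"claw": 1},
    {"claw": 1},
    {"claw": 1},
    {"claw": 1},
    {"claw": 1}
  ]
}}

```text
invalid input at $.increments[0]: expected keys x, y, z, turn, claw
```

```bash
python3 - <<'E'
import numpy as np
c=np.array([.4572,-.1825]);a0=241
p=[.0322*np.array([np.cos(np.radians(a0-7.5*k)),np.sin(np.radians(a0-7.5*k))]) for k in range(18)]
for k in range(17): print(k+1,(p[k+1]-p[k]).round(4))
E
```

```text
1 [-0.0035  0.0023]
2 [-0.0032  0.0027]
3 [-0.0028  0.0031]
4 [-0.0024  0.0035]
5 [-0.0019  0.0037]
6 [-0.0014  0.004 ]
7 [-0.0009  0.0041]
8 [-0.0003  0.0042]
9 [0.0002 0.0042]
10 [0.0007 0.0041]
11 [0.0013 0.004 ]
12 [0.0018 0.0038]
13 [0.0023 0.0035]
14 [0.0027 0.0032]
15 [0.0031 0.0028]
16 [0.0035 0.0024]
17 [0.0037 0.0019]
```

Emit:
{"api": "send_rows", "payload": {
  "increments": [
    {"x": 0.001,"y": -0.002,"z": 0.001,"turn": 0,"claw": 1},
    {"x": 0,"y": 0,"z": 0,"turn": 0,"claw": 1},
    {"x": 0,"y": 0,"z": 0,"turn": 0,"claw": 1},
    {"x": 0,"y": 0,"z": 0,"turn": 0,"claw": 1}
  ]
}}

```text
time_s: 3.05
tcp_pos: [0.4437, -0.213, 0.0614]
tcp_rot: [3.141, 0.003, 1.949]
contact_force: [-6.4, -4.8, 7.5]
finger_gap: 0.0161
grasp_force: 30.0
```

Emit:
{"api": "send_rows", "payload": {
  "increments": [
    {"x": 0,"y": 0,"z": 0,"turn": 0,"claw": 0.65},
    {"x": 0,"y": 0,"z": 0,"turn": 0,"claw": 0.65},
    {"x": 0,"y": 0,"z": 0,"turn": 0,"claw": 0.65}
  ]
}}

```text
time_s: 3.35
tcp_pos: [0.4438, -0.2121, 0.0601]
tcp_rot: [3.141, 0.001, 1.949]
contact_force: [-0.7, -0.2, 0.1]
finger_gap: 0.0322
grasp_force: 0.0
```

```bash
python3 - <<'E'
from knob import *
o=robot.get_obs();print(o['time_s'],o['tcp_pos'],o['tcp_rot'],o['finger_gap'],o['contact_force'])
c,im=look('w2')
E
```

```text
3.35 [ 0.44382637 -0.21210966  0.06012041] [3.14072688e+00 8.47650928e-04 1.94857209e+00] 0.03222336800912036 [-0.74517596 -0.22352745  0.10289134]
```

View pics/w2.png

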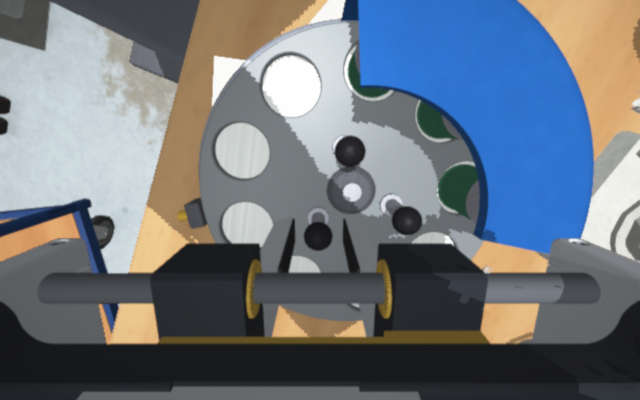

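The knob sits midway between the finger tips, at about (318,236). I'll go a little lower and grip again.

Emit:
{"api": "send_rows", "payload": {
  "increments": [
    {"x": -0.001,"y": 0.002,"z": -0.006,"turn": 0,"claw": 0.65},
    {"x": 0,"y": 0,"z": 0,"turn": 0,"claw": 1},
    {"x": 0,"y": 0,"z": 0,"turn": 0,"claw": 1},
    {"x": 0,"y": 0,"z": 0,"turn": 0,"claw": 1},
    {"x": 0,"y": 0,"z": 0,"turn": 0,"claw": 1}
  ]
}}

```text
time_s: 3.9
tcp_pos: [0.4424, -0.21, 0.0533]
tcp_rot: [-3.141, -0.0, 1.949]
contact_force: [0.5, 1.1, -2.7]
finger_gap: 0.0163
grasp_force: 30.0
```

Emit:
{"api": "send_rows", "payload": {
  "increments": [
    {"x": -0.0035,"y": 0.0023,"z": 0,"turn": -0.93,"claw": 1},
    {"x": -0.0032,"y": 0.0027,"z": 0,"turn": -0.93,"claw": 1},
    {"x": -0.0028,"y": 0.0031,"z": 0,"turn": -0.93,"claw": 1},
    {"x": -0.0024,"y": 0.0035,"z": 0,"turn": -0.93,"claw": 1},
    {"x": -0.0019,"y": 0.0037,"z": 0,"turn": -0.93,"claw": 1}
  ]
}}

```text
time_s: 4.4
tcp_pos: [0.4305, -0.197, 0.0535]
tcp_rot: [3.135, 0.003, 1.294]
contact_force: [15.6, -21.7, -21.6]
finger_gap: 0.0161
grasp_force: 30.0
```

Emit:
{"api": "send_rows", "payload": {
  "increments": [
    {"x": 0,"y": 0,"z": 0,"turn": 0,"claw": 1},
    {"x": 0,"y": 0,"z": 0,"turn": 0,"claw": 1}
  ]
}}

```text
time_s: 4.6
tcp_pos: [0.4297, -0.1958, 0.0535]
tcp_rot: [3.138, 0.001, 1.299]
contact_force: [8.9, -8.5, -12.8]
finger_gap: 0.016
grasp_force: 30.0
```

```bash
python3 - <<'E'
from knob import *
o=robot.get_obs();print(o['time_s'],o['tcp_pos'],o['contact_force'],o['wrist_torque'])
c,im=look('w3')
E
```

```text
4.6 [ 0.42970542 -0.19582809  0.05346041] [  8.90724685  -8.47550761 -12.82037795] [-1.59539555 -1.46257562 -0.20817249]
```

View pics/w3.png

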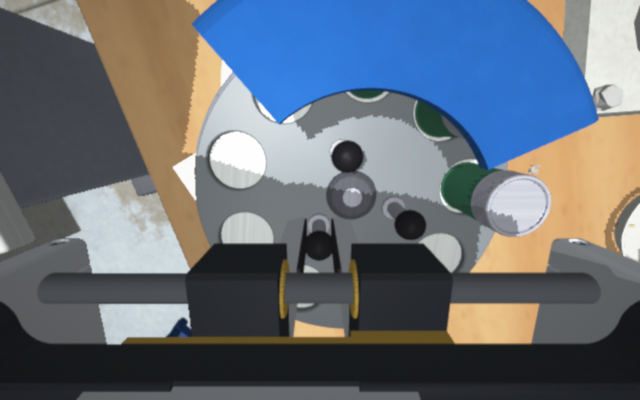

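The turntable is following: the first tin has come out from under the hood at (510,205). I'll continue.

Emit:
{"api": "send_rows", "payload": {
  "increments": [
    {"x": -0.0014,"y": 0.004,"z": 0,"turn": -0.93,"claw": 1},
    {"x": -0.0009,"y": 0.0041,"z": 0,"turn": -0.93,"claw": 1},
    {"x": -0.0003,"y": 0.0042,"z": 0,"turn": -0.93,"claw": 1},
    {"x": 0.0002,"y": 0.0042,"z": 0,"turn": -0.93,"claw": 1},
    {"x": 0.0007,"y": 0.0041,"z": 0,"turn": -0.93,"claw": 1}
  ]
}}

```text
time_s: 5.15
tcp_pos: [0.4272, -0.1768, 0.0535]
tcp_rot: [3.137, 0.002, 0.645]
contact_force: [-0.4, -26.5, -13.0]
finger_gap: 0.0158
grasp_force: 30.0
```

Emit:
{"api": "send_rows", "payload": {
  "increments": [
    {"x": 0.0013,"y": 0.004,"z": 0,"turn": -0.93,"claw": 1},
    {"x": 0.0018,"y": 0.0038,"z": 0,"turn": -0.93,"claw": 1},
    {"x": 0.0023,"y": 0.0035,"z": 0,"turn": -0.93,"claw": 1},
    {"x": 0.0027,"y": 0.0032,"z": 0,"turn": -0.93,"claw": 1},
    {"x": 0.0031,"y": 0.0028,"z": 0,"turn": -0.93,"claw": 1}
  ]
}}

```text
time_s: 5.65
tcp_pos: [0.4371, -0.159, 0.0533]
tcp_rot: [3.138, 0.002, -0.005]
contact_force: [-11.6, -22.7, -1.1]
finger_gap: 0.016
grasp_force: 30.0
```

Emit:
{"api": "send_rows", "payload": {
  "increments": [
    {"x": 0.0035,"y": 0.0024,"z": 0,"turn": -0.93,"claw": 1},
    {"x": 0,"y": 0,"z": 0,"turn": 0,"claw": 1},
    {"x": 0,"y": 0,"z": 0,"turn": 0,"claw": 1}
  ]
}}

```text
time_s: 5.95
tcp_pos: [0.4412, -0.1555, 0.0533]
tcp_rot: [3.14, 0.001, -0.13]
contact_force: [-4.1, -10.0, -2.5]
finger_gap: 0.0164
grasp_force: 30.0
```

Emit:
{"api": "send_rows", "payload": {
  "increments": [
    {"x": 0,"y": 0,"z": 0,"turn": 0,"claw": 0.72},
    {"x": 0,"y": 0,"z": 0,"turn": 0,"claw": 0.72},
    {"x": 0,"y": 0,"z": 0.03,"turn": 0,"claw": 0.72},
    {"x": 0,"y": 0,"z": 0.05,"turn": 0,"claw": 0.72},
    {"x": 0,"y": -0.03,"z": 0.04,"turn": 0,"claw": 0.45}
  ]
}}

```text
time_s: 6.45
tcp_pos: [0.4419, -0.1829, 0.1759]
tcp_rot: [-3.141, -0.001, -0.126]
contact_force: [0.9, 0.0, 0.1]
finger_gap: 0.031
grasp_force: 0.0
```

Emit:
{"api": "send_rows", "payload": {
  "increments": [
    {"x": 0,"y": -0.04,"z": 0,"turn": 0,"claw": 0.45},
    {"x": 0.004,"y": -0.042,"z": 0,"turn": 0,"claw": 0.45},
    {"x": 0,"y": 0,"z": 0,"turn": 0,"claw": 0.45},
    {"x": 0,"y": 0,"z": 0,"turn": 0,"claw": 0.45}
  ]
}}

```text
time_s: 6.85
tcp_pos: [0.4455, -0.2666, 0.1731]
tcp_rot: [-3.141, 0.0, -0.13]
contact_force: [0.3, 0.5, -0.4]
finger_gap: 0.0514
grasp_force: 0.0
```

```bash
python3 - <<'E'
from knob import *
o=robot.get_obs();print(o['time_s'],o['tcp_pos'],o['tcp_rot'],o['finger_gap'],o['contact_force'])
c,im=look('w4')
for n in('top','scene'):
    im=robot.grab_frame(n)[:,:,::-1];cv2.imwrite(f'pics/{n}4.png',im);im=im.astype(int)
    c=robot.calibration(n);x0,y0,x1,y1=(355,135,475,260) if n=='top' else (300,200,445,340)
    M=np.zeros(im.shape[:2],bool);M[y0:y1,x0:x1]=1
    for ce,a in blobs((im.min(2)>190)&M,80,600): print(n,ce.round(1),a,ray(c,ce,.03).round(4),'lid',ray(c,ce,.088).round(4))
    for ce,a in blobs((im.max(2)<50)&M,25,200): print(n,'dark',ce.round(1),a,ray(c,ce,.076).round(4))
a=cv2.imread('pics/top4.png')[135:260,350:490];b=cv2.imread('pics/scene4.png')[205:330,300:440]
cv2.imwrite('pics/c4.png',cv2.resize(np.hstack([a,b]),None,fx=2.8,fy=2.8))
E
```

```text
6.85 [ 0.44547238 -0.26658832  0.1731485 ] [-3.14107200e+00  4.73112985e-04 -1.30287651e-01] 0.051449103653831534 [ 0.32356563  0.48293911 -0.39265167]
top [363. 168.] 322 [ 0.534  -0.0664  0.03  ] lid [ 0.5239 -0.0617  0.088 ]
top [359.4 216.5] 206 [ 0.4174 -0.0557  0.03  ] lid [ 0.4149 -0.0516  0.088 ]
top [391.8 227.6] 216 [ 0.3905 -0.1317  0.03  ] lid [ 0.3897 -0.1227  0.088 ]
top dark [446.4 185.7] 67 [ 0.4832 -0.2497  0.076 ]
top dark [439.  180.1] 44 [ 0.4961 -0.2336  0.076 ]
top dark [415.9 183. ] 38 [ 0.4901 -0.1815  0.076 ]
top dark [430.  203.5] 36 [ 0.4433 -0.2114  0.076 ]
top dark [405.2 204.8] 38 [ 0.4409 -0.1558  0.076 ]
scene [310.8 246.8] 336 [ 0.3999 -0.057   0.03  ] lid [ 0.3694 -0.0965  0.088 ]
scene [410.2 239.9] 118 [ 0.5842 -0.1831  0.03  ] lid [ 0.5363 -0.2106  0.088 ]
scene [329.3 270.1] 222 [ 0.3899 -0.1309  0.03  ] lid [ 0.3604 -0.1634  0.088 ]
scene [311.9 297. ] 139 [ 0.322  -0.1578  0.03  ] lid [ 0.2989 -0.1877  0.088 ]
scene dark [401.5 226.3] 159 [ 0.5619 -0.1677  0.076 ]
scene dark [383.  247.2] 38 [ 0.488  -0.1827  0.076 ]
scene dark [356.7 251.5] 43 [ 0.439  -0.1568  0.076 ]
scene dark [377.6 268. ] 48 [ 0.4414 -0.212   0.076 ]
```

View pics/w4.png

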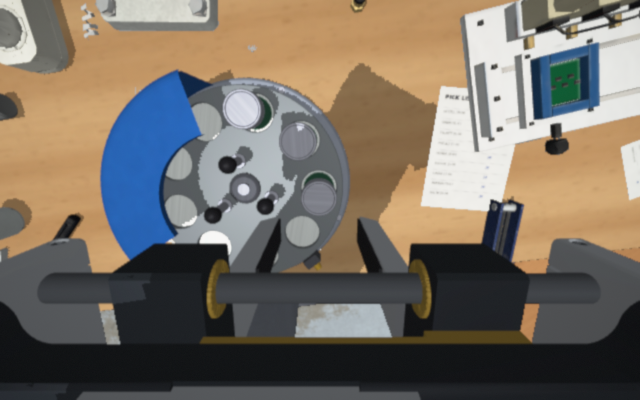

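View pics/c4.png

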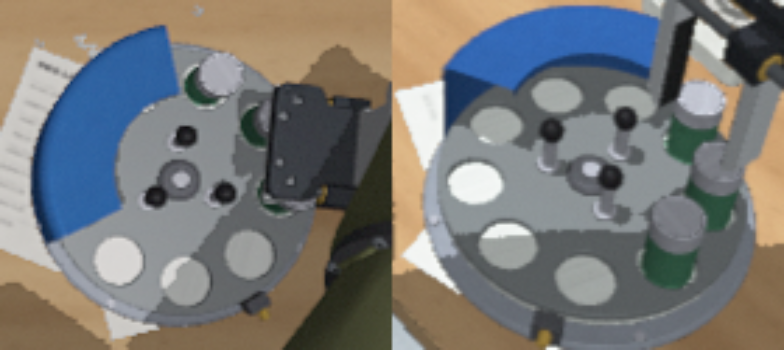

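The detent is reached: the knobs are back at the station pattern. The lids are at (319,195), (300,140) and (243,108) in the wrist view. I'll ray-cast them at z = 0.088.

```bash
python3 - <<'E'
from knob import *
c=robot.calibration('wrist');g=cv2.cvtColor(cv2.imread('pics/w4.png'),cv2.COLOR_BGR2GRAY)
C=cv2.HoughCircles(cv2.medianBlur(g,3),cv2.HOUGH_GRADIENT,1,20,param1=80,param2=14,minRadius=15,maxRadius=24)
for u,v,r in C[0]: 
    if 150<u<350 and 70<v<250: print(u,v,r,'lid',ray(c,(u,v),.088).round(4),'pocket',ray(c,(u,v),.03).round(4))
for p in((319,195),(300,140),(243,108)): print(ray(c,p,.088).round(4))
E
```

```text
318.5 197.5 17.7 lid [ 0.4471 -0.2651  0.088 ] pocket [ 0.4332 -0.2633  0.03  ]
242.5 110.5 17.9 lid [ 0.5368 -0.2069  0.088 ] pocket [ 0.5425 -0.1923  0.03  ]
244.5 187.5 15.3 lid [ 0.4662 -0.1952  0.088 ] pocket [ 0.4564 -0.1781  0.03  ]
297.5 140.5 18.5 lid [ 0.5038 -0.2526  0.088 ] pocket [ 0.5024 -0.2481  0.03  ]
302.5 229.5 16.9 lid [ 0.4164 -0.2449  0.088 ] pocket [ 0.3957 -0.2387  0.03  ]
179.5 211.5 17.7 lid [ 0.4506 -0.1269  0.088 ] pocket [ 0.4374 -0.0948  0.03  ]
286.5 110.5 16.6 lid [ 0.5317 -0.2466  0.088 ] pocket [ 0.5363 -0.2408  0.03  ]
172.5 163.5 18.8 lid [ 0.4978 -0.1317  0.088 ] pocket [ 0.495  -0.1007  0.03  ]
213.5 247.5 17.0 lid [ 0.4088 -0.1521  0.088 ] pocket [ 0.3865 -0.1255  0.03  ]
201.5 121.5 19.0 lid [ 0.5321 -0.1677  0.088 ] pocket [ 0.5368 -0.1446  0.03  ]
262.5 103.5 15.6 lid [ 0.5405 -0.226   0.088 ] pocket [ 0.547  -0.2156  0.03  ]
[ 0.4495 -0.2659  0.088 ]
[ 0.504 -0.255  0.088]
[ 0.5389 -0.2077  0.088 ]
```

These agree with the model to within 2 mm. I'll heft the front tin.

Emit:
{"api": "send_rows", "payload": {
  "increments": [
    {"x": 0.001,"y": 0,"z": -0.04,"turn": 0,"claw": 0.45},
    {"x": 0,"y": 0,"z": -0.04,"turn": 0,"claw": 0.45},
    {"x": 0,"y": 0,"z": -0.03,"turn": 0,"claw": 0.45},
    {"x": 0,"y": 0,"z": -0.013,"turn": 0,"claw": 0.45},
    {"x": 0,"y": 0,"z": 0,"turn": 0,"claw": 0.45}
  ]
}}

```text
time_s: 7.5
tcp_pos: [0.4464, -0.2655, 0.0496]
tcp_rot: [-3.14, 0.002, -0.128]
contact_force: [1.0, -0.1, -0.2]
finger_gap: 0.052
grasp_force: 0.0
```

Emit:
{"api": "send_rows", "payload": {
  "increments": [
    {"x": 0,"y": 0,"z": 0,"turn": 0,"claw": 0.45},
    {"x": 0,"y": 0,"z": 0,"turn": 0,"claw": 0.8},
    {"x": 0,"y": 0,"z": 0,"turn": 0,"claw": 0.8},
    {"x": 0,"y": 0,"z": 0,"turn": 0,"claw": 0.8},
    {"x": 0,"y": 0,"z": 0,"turn": 0,"claw": 0.8}
  ]
}}

```text
time_s: 8.0
tcp_pos: [0.4472, -0.2668, 0.0515]
tcp_rot: [3.141, -0.002, -0.129]
contact_force: [-0.2, 1.2, 7.6]
finger_gap: 0.0357
grasp_force: 30.0
```

Emit:
{"api": "send_rows", "payload": {
  "increments": [
    {"x": 0,"y": 0,"z": 0.01,"turn": 0,"claw": 0.8},
    {"x": 0,"y": 0,"z": 0.015,"turn": 0,"claw": 0.8},
    {"x": 0,"y": 0,"z": 0.015,"turn": 0,"claw": 0.8},
    {"x": 0,"y": 0,"z": 0.01,"turn": 0,"claw": 0.8},
    {"x": 0,"y": 0,"z": 0,"turn": 0,"claw": 0.8}
  ]
}}

```text
time_s: 8.5
tcp_pos: [0.4472, -0.2669, 0.102]
tcp_rot: [3.14, -0.002, -0.129]
contact_force: [-0.8, 0.0, -1.8]
finger_gap: 0.0358
grasp_force: 30.0
```

Emit:
{"api": "send_rows", "payload": {
  "increments": [
    {"x": 0,"y": 0,"z": 0,"turn": 0,"claw": 0.8},
    {"x": 0,"y": 0,"z": 0,"turn": 0,"claw": 0.8},
    {"x": 0,"y": 0,"z": 0,"turn": 0,"claw": 0.8}
  ]
}}

```text
time_s: 8.8
tcp_pos: [0.4464, -0.2663, 0.0998]
tcp_rot: [-3.141, 0.001, -0.129]
contact_force: [0.2, -0.0, -0.7]
finger_gap: 0.0354
grasp_force: 30.0
```

Emit:
{"api": "send_rows", "payload": {
  "increments": [
    {"x": 0,"y": 0,"z": 0,"turn": 0,"claw": 0.8},
    {"x": 0,"y": 0,"z": 0,"turn": 0,"claw": 0.8}
  ]
}}

```text
time_s: 9.0
tcp_pos: [0.4466, -0.2664, 0.1002]
tcp_rot: [-3.141, 0.0, -0.129]
contact_force: [-0.6, -0.1, -1.2]
finger_gap: 0.0358
grasp_force: 30.0
```

Emit:
{"api": "send_rows", "payload": {
  "increments": [
    {"x": 0,"y": 0,"z": 0,"turn": 0,"claw": 0.8}
  ]
}}

```text
time_s: 9.1
tcp_pos: [0.4467, -0.2664, 0.1003]
tcp_rot: [-3.141, 0.0, -0.129]
contact_force: [-1.1, 0.0, -1.8]
finger_gap: 0.0356
grasp_force: 30.0
```

Emit:
{"api": "send_rows", "payload": {
  "increments": [
    {"x": 0,"y": 0,"z": 0,"turn": 0,"claw": 0.8}
  ]
}}

```text
time_s: 9.2
tcp_pos: [0.4467, -0.2665, 0.1004]
tcp_rot: [-3.142, 0.0, -0.129]
contact_force: [-0.2, -0.2, -1.1]
finger_gap: 0.0354
grasp_force: 30.0
```

The front tin reads about 1.2 N, which is light. I'll stand it back and move to the middle one.

Emit:
{"api": "send_rows", "payload": {
  "increments": [
    {"x": 0,"y": 0,"z": -0.015,"turn": 0,"claw": 0.8},
    {"x": 0,"y": 0,"z": -0.015,"turn": 0,"claw": 0.8},
    {"x": 0,"y": 0,"z": -0.01,"turn": 0,"claw": 0.8},
    {"x": 0,"y": 0,"z": -0.005,"turn": 0,"claw": 0.8},
    {"x": 0,"y": 0,"z": -0.004,"turn": 0,"claw": 0.8}
  ]
}}

```text
time_s: 9.7
tcp_pos: [0.4468, -0.2665, 0.0513]
tcp_rot: [3.142, -0.0, -0.129]
contact_force: [-4.4, 2.3, 39.8]
finger_gap: 0.0358
grasp_force: 30.0
```

Emit:
{"api": "send_rows", "payload": {
  "increments": [
    {"x": 0,"y": 0,"z": 0,"turn": 0,"claw": 0.8},
    {"x": 0,"y": 0,"z": 0,"turn": 0,"claw": 0.8},
    {"x": 0,"y": 0,"z": 0,"turn": 0,"claw": 0.45},
    {"x": 0,"y": 0,"z": 0,"turn": 0,"claw": 0.45},
    {"x": 0,"y": 0,"z": 0,"turn": 0,"claw": 0.45}
  ]
}}

```text
time_s: 10.2
tcp_pos: [0.4468, -0.2665, 0.0516]
tcp_rot: [3.141, -0.0, -0.129]
contact_force: [0.2, 0.1, -0.0]
finger_gap: 0.0509
grasp_force: 0.0
```

Emit:
{"api": "send_rows", "payload": {
  "increments": [
    {"x": 0,"y": 0,"z": 0.03,"turn": 0,"claw": 0.45},
    {"x": 0,"y": 0,"z": 0.05,"turn": 0,"claw": 0.45},
    {"x": 0.012,"y": 0.003,"z": 0,"turn": 0.99,"claw": 0.45},
    {"x": 0.012,"y": 0.003,"z": 0,"turn": 0.99,"claw": 0.45},
    {"x": 0.012,"y": 0.003,"z": 0,"turn": 0.99,"claw": 0.45}
  ]
}}

```text
time_s: 10.7
tcp_pos: [0.4832, -0.2574, 0.1319]
tcp_rot: [3.141, -0.001, 0.291]
contact_force: [-1.1, -0.6, -0.6]
finger_gap: 0.0514
grasp_force: 0.0
```

Emit:
{"api": "send_rows", "payload": {
  "increments": [
    {"x": 0.012,"y": 0.003,"z": 0,"turn": 0.99,"claw": 0.45},
    {"x": 0.008,"y": 0,"z": 0,"turn": 0.97,"claw": 0.45},
    {"x": 0,"y": 0,"z": 0,"turn": 0,"claw": 0.45},
    {"x": 0,"y": 0,"z": 0,"turn": 0,"claw": 0.45},
    {"x": 0,"y": 0,"z": 0,"turn": 0,"claw": 0.45}
  ]
}}

```text
time_s: 11.2
tcp_pos: [0.5023, -0.2545, 0.1315]
tcp_rot: [-3.142, 0.0, 0.556]
contact_force: [-0.0, -0.1, -0.7]
finger_gap: 0.0516
grasp_force: 0.0
```

```bash
python3 - <<'E'
from knob import *
o=robot.get_obs();print(o['time_s'],o['tcp_pos'],o['tcp_rot'],o['finger_gap'],o['contact_force'])
c,im=look('w5')
E
```

```text
11.2 [ 0.50231562 -0.25454303  0.13147438] [-3.14152947e+00  5.88005830e-05  5.55902653e-01] 0.051609313100776065 [-0.00641135 -0.14350052 -0.73793224]
```

View pics/w5.png

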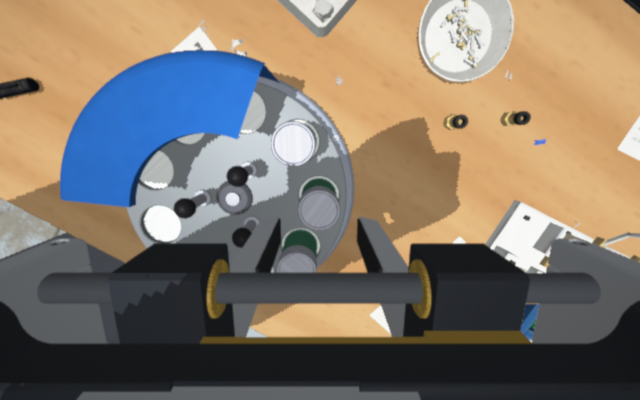

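The front tin stands upright in its pocket, and the middle lid at (320,210) is centred between the fingers. I'll heft it.

Emit:
{"api": "send_rows", "payload": {
  "increments": [
    {"x": 0,"y": 0,"z": -0.04,"turn": 0,"claw": 0.45},
    {"x": 0,"y": 0,"z": -0.03,"turn": 0,"claw": 0.45},
    {"x": 0,"y": 0,"z": -0.01,"turn": 0,"claw": 0.45},
    {"x": 0,"y": 0,"z": 0,"turn": 0,"claw": 0.45},
    {"x": 0,"y": 0,"z": 0,"turn": 0,"claw": 0.45}
  ]
}}

```text
time_s: 11.75
tcp_pos: [0.5033, -0.2549, 0.0529]
tcp_rot: [3.14, -0.001, 0.559]
contact_force: [-0.7, 0.1, 0.7]
finger_gap: 0.0516
grasp_force: 0.0
```

Emit:
{"api": "send_rows", "payload": {
  "increments": [
    {"x": 0,"y": 0,"z": 0,"turn": 0,"claw": 0.45},
    {"x": 0,"y": 0,"z": 0,"turn": 0,"claw": 0.8},
    {"x": 0,"y": 0,"z": 0,"turn": 0,"claw": 0.8},
    {"x": 0,"y": 0,"z": 0,"turn": 0,"claw": 0.8},
    {"x": 0,"y": 0,"z": 0,"turn": 0,"claw": 0.8}
  ]
}}

```text
time_s: 12.25
tcp_pos: [0.5029, -0.2545, 0.052]
tcp_rot: [3.141, -0.0, 0.559]
contact_force: [-2.0, 0.5, 5.4]
finger_gap: 0.0357
grasp_force: 30.0
```

Emit:
{"api": "send_rows", "payload": {
  "increments": [
    {"x": 0,"y": 0,"z": 0.01,"turn": 0,"claw": 0.8},
    {"x": 0,"y": 0,"z": 0.015,"turn": 0,"claw": 0.8},
    {"x": 0,"y": 0,"z": 0.015,"turn": 0,"claw": 0.8},
    {"x": 0,"y": 0,"z": 0.01,"turn": 0,"claw": 0.8},
    {"x": 0,"y": 0,"z": 0,"turn": 0,"claw": 0.8}
  ]
}}

```text
time_s: 12.75
tcp_pos: [0.5033, -0.2548, 0.1033]
tcp_rot: [3.139, -0.001, 0.559]
contact_force: [-0.1, -0.3, -2.7]
finger_gap: 0.036
grasp_force: 30.0
```

Emit:
{"api": "send_rows", "payload": {
  "increments": [
    {"x": 0,"y": 0,"z": 0,"turn": 0,"claw": 0.8},
    {"x": 0,"y": 0,"z": 0,"turn": 0,"claw": 0.8},
    {"x": 0,"y": 0,"z": 0,"turn": 0,"claw": 0.8}
  ]
}}

```text
time_s: 13.05
tcp_pos: [0.5024, -0.2543, 0.1008]
tcp_rot: [-3.141, 0.001, 0.559]
contact_force: [-0.4, 0.5, -2.6]
finger_gap: 0.0356
grasp_force: 30.0
```

Emit:
{"api": "send_rows", "payload": {
  "increments": [
    {"x": 0,"y": 0,"z": 0,"turn": 0,"claw": 0.8},
    {"x": 0,"y": 0,"z": 0,"turn": 0,"claw": 0.8}
  ]
}}

```text
time_s: 13.25
tcp_pos: [0.5026, -0.2544, 0.1012]
tcp_rot: [-3.141, 0.0, 0.559]
contact_force: [0.1, 0.3, -3.4]
finger_gap: 0.0356
grasp_force: 30.0
```

Emit:
{"api": "send_rows", "payload": {
  "increments": [
    {"x": 0,"y": 0,"z": 0,"turn": 0,"claw": 0.8}
  ]
}}

```text
time_s: 13.35
tcp_pos: [0.5027, -0.2544, 0.1013]
tcp_rot: [-3.141, 0.0, 0.559]
contact_force: [-0.3, 0.7, -2.8]
finger_gap: 0.0358
grasp_force: 30.0
```

Emit:
{"api": "send_rows", "payload": {
  "increments": [
    {"x": 0,"y": 0,"z": 0,"turn": 0,"claw": 0.8}
  ]
}}

```text
time_s: 13.45
tcp_pos: [0.5027, -0.2544, 0.1014]
tcp_rot: [-3.142, 0.0, 0.559]
contact_force: [0.9, 0.2, -3.2]
finger_gap: 0.0359
grasp_force: 30.0
```

The middle tin reads about 3.0 N. I'll stand it back gently and move to the rear one.

Emit:
{"api": "send_rows", "payload": {
  "increments": [
    {"x": 0,"y": 0,"z": -0.015,"turn": 0,"claw": 0.8},
    {"x": 0,"y": 0,"z": -0.015,"turn": 0,"claw": 0.8},
    {"x": 0,"y": 0,"z": -0.01,"turn": 0,"claw": 0.8},
    {"x": 0,"y": 0,"z": -0.004,"turn": 0,"claw": 0.8},
    {"x": 0,"y": 0,"z": -0.002,"turn": 0,"claw": 0.8}
  ]
}}

```text
time_s: 13.95
tcp_pos: [0.5027, -0.2545, 0.0553]
tcp_rot: [-3.141, 0.0, 0.559]
contact_force: [0.9, 0.4, -2.9]
finger_gap: 0.0356
grasp_force: 30.0
```

Emit:
{"api": "send_rows", "payload": {
  "increments": [
    {"x": 0,"y": 0,"z": -0.001,"turn": 0,"claw": 0.8},
    {"x": 0,"y": 0,"z": -0.001,"turn": 0,"claw": 0.8},
    {"x": 0,"y": 0,"z": -0.001,"turn": 0,"claw": 0.8},
    {"x": 0,"y": 0,"z": 0,"turn": 0,"claw": 0.8},
    {"x": 0,"y": 0,"z": 0,"turn": 0,"claw": 0.8}
  ]
}}

```text
time_s: 14.45
tcp_pos: [0.5027, -0.2545, 0.0526]
tcp_rot: [3.141, -0.0, 0.559]
contact_force: [0.1, -0.3, -3.0]
finger_gap: 0.0357
grasp_force: 30.0
```

Emit:
{"api": "send_rows", "payload": {
  "increments": [
    {"x": 0,"y": 0,"z": 0,"turn": 0,"claw": 0.45},
    {"x": 0,"y": 0,"z": 0,"turn": 0,"claw": 0.45},
    {"x": 0,"y": 0,"z": 0,"turn": 0,"claw": 0.45},
    {"x": 0,"y": 0,"z": 0.03,"turn": 0,"claw": 0.45},
    {"x": 0,"y": 0,"z": 0.05,"turn": 0,"claw": 0.45}
  ]
}}

```text
time_s: 14.95
tcp_pos: [0.5014, -0.2537, 0.1309]
tcp_rot: [-3.137, 0.003, 0.559]
contact_force: [1.5, -1.0, 0.7]
finger_gap: 0.0517
grasp_force: 0.0
```

Emit:
{"api": "send_rows", "payload": {
  "increments": [
    {"x": 0.007,"y": 0.009,"z": 0,"turn": 1,"claw": 0.45},
    {"x": 0.007,"y": 0.009,"z": 0,"turn": 1,"claw": 0.45},
    {"x": 0.007,"y": 0.009,"z": 0,"turn": 1,"claw": 0.45},
    {"x": 0.007,"y": 0.009,"z": 0,"turn": 1,"claw": 0.45},
    {"x": 0.008,"y": 0.009,"z": 0,"turn": 1,"claw": 0.45}
  ]
}}

```text
time_s: 15.45
tcp_pos: [0.539, -0.2091, 0.1327]
tcp_rot: [3.141, 0.0, 1.263]
contact_force: [0.5, -1.0, -0.4]
finger_gap: 0.0514
grasp_force: 0.0
```

Emit:
{"api": "send_rows", "payload": {
  "increments": [
    {"x": 0,"y": 0,"z": 0,"turn": 0,"claw": 0.45},
    {"x": 0,"y": 0,"z": 0,"turn": 0,"claw": 0.45},
    {"x": 0,"y": 0,"z": 0,"turn": 0,"claw": 0.45}
  ]
}}

```text
time_s: 15.75
tcp_pos: [0.5384, -0.2099, 0.1325]
tcp_rot: [3.142, 0.0, 1.254]
contact_force: [-0.1, -0.3, 0.2]
finger_gap: 0.0515
grasp_force: 0.0
```

```bash
python3 - <<'E'
from knob import *
o=robot.get_obs();print(o['time_s'],o['tcp_pos'],o['tcp_rot'],o['finger_gap'],o['contact_force'])
c,im=look('w6')
E
```

```text
15.75 [ 0.53839277 -0.20989593  0.13247737] [3.14158098e+00 8.85084108e-05 1.25382055e+00] 0.05150300623814571 [-0.09325673 -0.31196406  0.2296625 ]
```

View pics/w6.png

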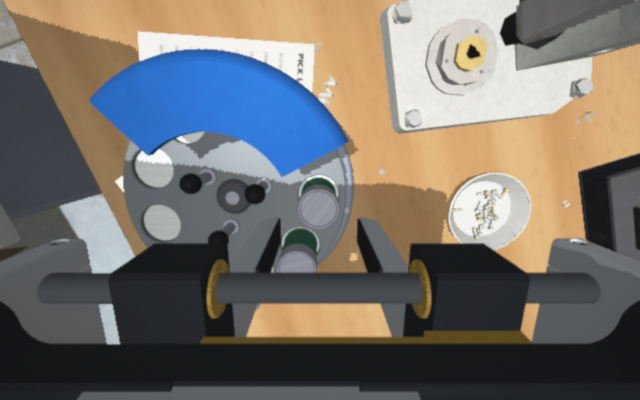

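The middle tin stands upright, and the rear lid at (319,210) is centred between the fingers. I'll heft it.

Emit:
{"api": "send_rows", "payload": {
  "increments": [
    {"x": 0,"y": 0,"z": -0.04,"turn": 0,"claw": 0.45},
    {"x": 0,"y": 0,"z": -0.03,"turn": 0,"claw": 0.45},
    {"x": 0,"y": 0,"z": -0.01,"turn": 0,"claw": 0.45},
    {"x": 0,"y": 0,"z": 0,"turn": 0,"claw": 0.45},
    {"x": 0,"y": 0,"z": 0,"turn": 0,"claw": 0.45}
  ]
}}

```text
time_s: 16.3
tcp_pos: [0.5393, -0.2099, 0.0539]
tcp_rot: [3.14, 0.0, 1.257]
contact_force: [0.3, -0.4, 0.1]
finger_gap: 0.0516
grasp_force: 0.0
```

Emit:
{"api": "send_rows", "payload": {
  "increments": [
    {"x": 0,"y": 0,"z": 0,"turn": 0,"claw": 0.45},
    {"x": 0,"y": 0,"z": 0,"turn": 0,"claw": 0.8},
    {"x": 0,"y": 0,"z": 0,"turn": 0,"claw": 0.8},
    {"x": 0,"y": 0,"z": 0,"turn": 0,"claw": 0.8},
    {"x": 0,"y": 0,"z": 0,"turn": 0,"claw": 0.8}
  ]
}}

```text
time_s: 16.8
tcp_pos: [0.5389, -0.2095, 0.053]
tcp_rot: [3.141, 0.0, 1.257]
contact_force: [-0.8, 1.4, 6.6]
finger_gap: 0.0359
grasp_force: 30.0
```

Emit:
{"api": "send_rows", "payload": {
  "increments": [
    {"x": 0,"y": 0,"z": 0.01,"turn": 0,"claw": 0.8},
    {"x": 0,"y": 0,"z": 0.015,"turn": 0,"claw": 0.8},
    {"x": 0,"y": 0,"z": 0.015,"turn": 0,"claw": 0.8},
    {"x": 0,"y": 0,"z": 0.01,"turn": 0,"claw": 0.8},
    {"x": 0,"y": 0,"z": 0,"turn": 0,"claw": 0.8}
  ]
}}

```text
time_s: 17.3
tcp_pos: [0.5394, -0.2098, 0.1045]
tcp_rot: [3.139, 0.0, 1.257]
contact_force: [-0.1, -0.1, -1.0]
finger_gap: 0.0358
grasp_force: 30.0
```

Emit:
{"api": "send_rows", "payload": {
  "increments": [
    {"x": 0,"y": 0,"z": 0,"turn": 0,"claw": 0.8},
    {"x": 0,"y": 0,"z": 0,"turn": 0,"claw": 0.8},
    {"x": 0,"y": 0,"z": 0,"turn": 0,"claw": 0.8}
  ]
}}

```text
time_s: 17.6
tcp_pos: [0.5384, -0.2093, 0.1018]
tcp_rot: [-3.141, -0.0, 1.257]
contact_force: [0.3, 1.2, -2.1]
finger_gap: 0.0359
grasp_force: 30.0
```

Emit:
{"api": "send_rows", "payload": {
  "increments": [
    {"x": 0,"y": 0,"z": 0,"turn": 0,"claw": 0.8},
    {"x": 0,"y": 0,"z": 0,"turn": 0,"claw": 0.8}
  ]
}}

```text
time_s: 17.8
tcp_pos: [0.5386, -0.2094, 0.1022]
tcp_rot: [-3.141, -0.0, 1.257]
contact_force: [0.3, 0.8, -2.0]
finger_gap: 0.0355
grasp_force: 30.0
```

Emit:
{"api": "send_rows", "payload": {
  "increments": [
    {"x": 0,"y": 0,"z": 0,"turn": 0,"claw": 0.8}
  ]
}}

```text
time_s: 17.9
tcp_pos: [0.5387, -0.2094, 0.1023]
tcp_rot: [-3.141, -0.0, 1.257]
contact_force: [0.1, -0.4, -1.8]
finger_gap: 0.0356
grasp_force: 30.0
```

Emit:
{"api": "send_rows", "payload": {
  "increments": [
    {"x": 0,"y": 0,"z": 0,"turn": 0,"claw": 0.8}
  ]
}}

```text
time_s: 18.0
tcp_pos: [0.5387, -0.2095, 0.1024]
tcp_rot: [-3.141, -0.0, 1.257]
contact_force: [-1.1, 0.1, -1.1]
finger_gap: 0.0356
grasp_force: 30.0
```

The rear tin reads about 1.75 N. I'll take a few more readings to be sure.

Emit:
{"api": "send_rows", "payload": {
  "increments": [
    {"x": 0,"y": 0,"z": 0,"turn": 0,"claw": 0.8}
  ]
}}

```text
time_s: 18.1
tcp_pos: [0.5387, -0.2094, 0.1025]
tcp_rot: [3.142, 0.0, 1.257]
contact_force: [0.4, 0.1, -1.6]
finger_gap: 0.0353
grasp_force: 30.0
```

Emit:
{"api": "send_rows", "payload": {
  "increments": [
    {"x": 0,"y": 0,"z": 0,"turn": 0,"claw": 0.8}
  ]
}}

```text
time_s: 18.2
tcp_pos: [0.5387, -0.2095, 0.1025]
tcp_rot: [3.142, -0.0, 1.257]
contact_force: [-0.4, 0.1, -2.0]
finger_gap: 0.0354
grasp_force: 30.0
```

Emit:
{"api": "send_rows", "payload": {
  "increments": [
    {"x": 0,"y": 0,"z": 0,"turn": 0,"claw": 0.8}
  ]
}}

```text
time_s: 18.3
tcp_pos: [0.5387, -0.2095, 0.1025]
tcp_rot: [3.142, 0.0, 1.257]
contact_force: [-0.4, 0.0, -2.2]
finger_gap: 0.0359
grasp_force: 30.0
```

Emit:
{"api": "send_rows", "payload": {
  "increments": [
    {"x": 0,"y": 0,"z": 0,"turn": 0,"claw": 0.8}
  ]
}}

```text
time_s: 18.4
tcp_pos: [0.5387, -0.2095, 0.1024]
tcp_rot: [-3.142, -0.0, 1.257]
contact_force: [0.1, -0.1, -2.0]
finger_gap: 0.0355
grasp_force: 30.0
```

Only the middle tin (3.0 N) is clearly heavy; the front reads 1.2 N and the rear 1.8 N. I'll stand the rear tin back and return to the middle one.

Emit:
{"api": "send_rows", "payload": {
  "increments": [
    {"x": 0,"y": 0,"z": -0.015,"turn": 0,"claw": 0.8},
    {"x": 0,"y": 0,"z": -0.015,"turn": 0,"claw": 0.8},
    {"x": 0,"y": 0,"z": -0.01,"turn": 0,"claw": 0.8},
    {"x": 0,"y": 0,"z": -0.004,"turn": 0,"claw": 0.8},
    {"x": 0,"y": 0,"z": -0.002,"turn": 0,"claw": 0.8}
  ]
}}

```text
time_s: 18.9
tcp_pos: [0.5385, -0.2094, 0.0557]
tcp_rot: [-3.141, -0.0, 1.257]
contact_force: [0.2, 0.9, -0.7]
finger_gap: 0.0356
grasp_force: 30.0
```

Emit:
{"api": "send_rows", "payload": {
  "increments": [
    {"x": 0,"y": 0,"z": -0.001,"turn": 0,"claw": 0.8},
    {"x": 0,"y": 0,"z": -0.001,"turn": 0,"claw": 0.8},
    {"x": 0,"y": 0,"z": -0.001,"turn": 0,"claw": 0.8},
    {"x": 0,"y": 0,"z": 0,"turn": 0,"claw": 0.8},
    {"x": 0,"y": 0,"z": 0,"turn": 0,"claw": 0.8}
  ]
}}

```text
time_s: 19.4
tcp_pos: [0.5387, -0.2095, 0.0536]
tcp_rot: [3.141, 0.0, 1.257]
contact_force: [0.4, -0.8, -2.2]
finger_gap: 0.0353
grasp_force: 30.0
```

Emit:
{"api": "send_rows", "payload": {
  "increments": [
    {"x": 0,"y": 0,"z": 0,"turn": 0,"claw": 0.45},
    {"x": 0,"y": 0,"z": 0,"turn": 0,"claw": 0.45},
    {"x": 0,"y": 0,"z": 0,"turn": 0,"claw": 0.45},
    {"x": 0,"y": 0,"z": 0.03,"turn": 0,"claw": 0.45},
    {"x": 0,"y": 0,"z": 0.05,"turn": 0,"claw": 0.45}
  ]
}}

```text
time_s: 19.9
tcp_pos: [0.5373, -0.2088, 0.1318]
tcp_rot: [-3.136, -0.001, 1.257]
contact_force: [0.6, 0.4, 0.4]
finger_gap: 0.0519
grasp_force: 0.0
```

Emit:
{"api": "send_rows", "payload": {
  "increments": [
    {"x": -0.007,"y": -0.009,"z": 0,"turn": -1,"claw": 0.45},
    {"x": -0.007,"y": -0.009,"z": 0,"turn": -1,"claw": 0.45},
    {"x": -0.007,"y": -0.009,"z": 0,"turn": -1,"claw": 0.45},
    {"x": -0.007,"y": -0.009,"z": 0,"turn": -1,"claw": 0.45},
    {"x": -0.008,"y": -0.009,"z": 0,"turn": -1,"claw": 0.45}
  ]
}}

```text
time_s: 20.4
tcp_pos: [0.5025, -0.2548, 0.1336]
tcp_rot: [3.141, -0.0, 0.554]
contact_force: [0.3, -0.1, 0.3]
finger_gap: 0.0516
grasp_force: 0.0
```

Emit:
{"api": "send_rows", "payload": {
  "increments": [
    {"x": 0,"y": 0,"z": 0,"turn": 0,"claw": 0.45},
    {"x": 0,"y": 0,"z": 0,"turn": 0,"claw": 0.45},
    {"x": 0,"y": 0,"z": 0,"turn": 0,"claw": 0.45}
  ]
}}

```text
time_s: 20.7
tcp_pos: [0.503, -0.2541, 0.1335]
tcp_rot: [3.142, -0.0, 0.563]
contact_force: [-0.3, 0.2, -0.6]
finger_gap: 0.0515
grasp_force: 0.0
```

Emit:
{"api": "send_rows", "payload": {
  "increments": [
    {"x": 0,"y": -0.0005,"z": -0.04,"turn": 0,"claw": 0.45},
    {"x": 0,"y": 0,"z": -0.03,"turn": 0,"claw": 0.45},
    {"x": 0,"y": 0,"z": -0.011,"turn": 0,"claw": 0.45},
    {"x": 0,"y": 0,"z": 0,"turn": 0,"claw": 0.45},
    {"x": 0,"y": 0,"z": 0,"turn": 0,"claw": 0.45}
  ]
}}

```text
time_s: 21.2
tcp_pos: [0.5034, -0.2551, 0.0538]
tcp_rot: [3.14, -0.001, 0.56]
contact_force: [-0.1, -0.6, -0.0]
finger_gap: 0.0515
grasp_force: 0.0
```

Emit:
{"api": "send_rows", "payload": {
  "increments": [
    {"x": 0,"y": 0,"z": 0,"turn": 0,"claw": 0.45},
    {"x": 0,"y": 0,"z": 0,"turn": 0,"claw": 0.8},
    {"x": 0,"y": 0,"z": 0,"turn": 0,"claw": 0.8},
    {"x": 0,"y": 0,"z": 0,"turn": 0,"claw": 0.8},
    {"x": 0,"y": 0,"z": 0,"turn": 0,"claw": 0.8}
  ]
}}

```text
time_s: 21.7
tcp_pos: [0.5029, -0.255, 0.053]
tcp_rot: [3.141, -0.0, 0.559]
contact_force: [-1.1, 1.7, 6.4]
finger_gap: 0.0356
grasp_force: 30.0
```

Emit:
{"api": "send_rows", "payload": {
  "increments": [
    {"x": 0,"y": 0,"z": 0.01,"turn": 0,"claw": 0.8},
    {"x": 0,"y": 0,"z": 0.02,"turn": 0,"claw": 0.8},
    {"x": 0,"y": 0,"z": 0.02,"turn": 0,"claw": 0.8},
    {"x": 0,"y": 0,"z": 0.03,"turn": 0,"claw": 0.8},
    {"x": 0,"y": 0,"z": 0.03,"turn": 0,"claw": 0.8}
  ]
}}

```text
time_s: 22.2
tcp_pos: [0.5023, -0.2547, 0.1635]
tcp_rot: [-3.141, 0.001, 0.559]
contact_force: [0.8, -0.3, -4.0]
finger_gap: 0.0354
grasp_force: 30.0
```

Emit:
{"api": "send_rows", "payload": {
  "increments": [
    {"x": 0,"y": 0,"z": 0.03,"turn": 0,"claw": 0.8},
    {"x": 0,"y": 0,"z": 0.03,"turn": 0,"claw": 0.8},
    {"x": 0,"y": 0,"z": 0.02,"turn": 0,"claw": 0.8},
    {"x": 0,"y": 0,"z": 0.01,"turn": 0,"claw": 0.8},
    {"x": 0,"y": 0,"z": 0.01,"turn": 0,"claw": 0.8}
  ]
}}

```text
time_s: 22.7
tcp_pos: [0.5024, -0.2548, 0.2625]
tcp_rot: [-3.141, 0.0, 0.559]
contact_force: [0.6, 0.6, -4.0]
finger_gap: 0.0356
grasp_force: 30.0
```

Emit:
{"api": "send_rows", "payload": {
  "increments": [
    {"x": 0,"y": 0,"z": 0,"turn": 0,"claw": 0.8},
    {"x": 0,"y": 0,"z": 0,"turn": 0,"claw": 0.8},
    {"x": 0,"y": 0,"z": 0,"turn": 0,"claw": 0.8},
    {"x": 0,"y": 0,"z": 0,"turn": 0,"claw": 0.8},
    {"x": 0,"y": 0,"z": 0,"turn": 0,"claw": 0.8}
  ]
}}

```text
time_s: 23.2
tcp_pos: [0.5026, -0.2549, 0.262]
tcp_rot: [-3.141, 0.0, 0.559]
contact_force: [-0.7, 0.3, -3.6]
finger_gap: 0.0354
grasp_force: 30.0
```

Emit:
{"api": "send_rows", "payload": {
  "increments": [
    {"x": 0,"y": 0,"z": 0,"turn": 0,"claw": 0.8},
    {"x": 0,"y": 0,"z": 0,"turn": 0,"claw": 0.8}
  ]
}}

```text
time_s: 23.4
tcp_pos: [0.5027, -0.2549, 0.2624]
tcp_rot: [-3.141, 0.0, 0.559]
contact_force: [0.2, -0.0, -3.8]
finger_gap: 0.0357
grasp_force: 30.0
```

Emit:
{"api": "send_rows", "payload": {
  "increments": [
    {"x": 0,"y": 0,"z": 0,"turn": 0,"claw": 0.8}
  ]
}}

```text
time_s: 23.5
tcp_pos: [0.5027, -0.2549, 0.2624]
tcp_rot: [-3.142, -0.0, 0.559]
contact_force: [-0.2, -0.5, -3.7]
finger_gap: 0.0359
grasp_force: 30.0
```

```bash
python3 - <<'E'
from knob import *
for n in('top','scene'): cv2.imwrite(f'pics/{n}9.png',robot.grab_frame(n)[:,:,::-1])
o=robot.get_obs();print(o['time_s'],o['tcp_pos'],o['tcp_rot'],o['finger_gap'],o['contact_force'],abs(o['joint_velocities']).max())
a=cv2.imread('pics/top9.png')[130:260,190:480];b=cv2.imread('pics/scene9.png')[130:335,200:490]
cv2.imwrite('pics/c9.png',cv2.resize(np.vstack([a,b]),None,fx=1.75,fy=1.75))
E
```

```text
23.6 [ 0.50269096 -0.25496775  0.26245653] [3.14156109e+00 4.95740739e-06 5.59289740e-01] 0.035610352273610445 [ 0.0754091  -0.34900073 -3.06731259] 0.0009557569407094822
```

View pics/c9.png

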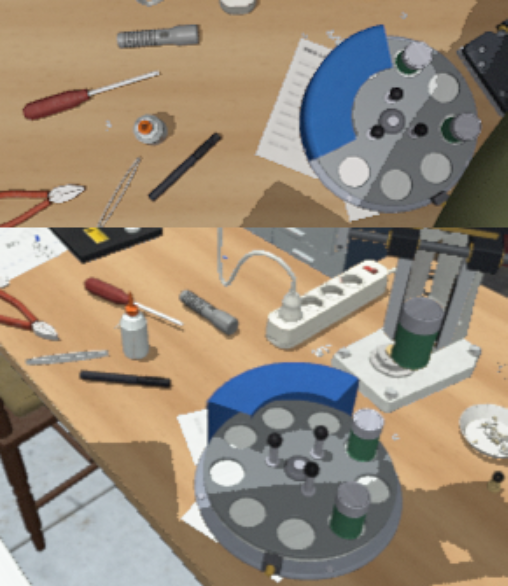

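The heavy tin (about 3.5 N) is held up and upright. The other two stand in their pockets, the middle pocket is empty, and the bystanders are untouched.

```bash
python3 -c "
from cell import robot
print(robot.sign_off())"
```

```text
the job is handed in; nothing more can be done
None
```

I turned the carousel one click clockwise, hefted all three tins front to rear, and handed in holding the middle one, the heaviest at about 3–3.5 N (front about 1.2 N, rear about 1.8 N), upright and still about 20 cm above the turntable. The two lighter tins are back in their pockets and the bystanders untouched; the front tin touched down hard, at about 40 N on the wrist sensor.

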